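Uncover a belt-drive spindle and hold the retaining ring open at its groove

TASK

The belt pulley on the drive spindle still needs its retaining ring, which is already loaded on the tips of the red-handled circlip pliers: take the upturned blue mug that keeps dust off the spindle by its handle and set it down gently, mouth down, on the black rubber mat. Then squeeze the pliers fully so that the ring opens, and slide it square over the spindle end, without forcing it, down to the groove just above the washer. Finish there, still holding the pliers squeezed and the ring spread open round the groove so that I can check it before it snaps in; do not push or knock over the beaker and the bottles.

Things in the scene. Friction and masses are not known exactly. Their poses are not given: they have to be found in the camera images.
- drive: Fixed spindle unit: grey base plate 140 x 140 x 12 mm with corner bolts, green flange, toothed aluminium belt pulley (112 mm across, z 28 to 58 mm), hub, flat steel washer (66 mm across, top at z = 69 mm) round an upright steel spindle of 38 mm diameter. Origin: centre of the plate's underside, on the spindle axis, on the table; z up.
- groove (a point): Middle of the ring groove, on the spindle axis, z = 71.5 mm above the table. The dark groove is 5 mm high (69 to 74 mm; its lower edge is the washer's top) and 36 mm in diameter.
- shaft_end (a point): Top end of the spindle, on its axis, z = 94 mm. The spindle is 38 mm in diameter from 74 to 88 mm and tapers to 30 mm at the top.
- mug: Blue plastic measuring mug with handle, 0.14 kg, 95 mm high, 95 mm across the rim, standing upside down over the spindle end on the belt pulley's top face (58.5 mm above the table), closed end up. Origin: centre of its mouth, which is at the bottom; z up; the handle points along its own -x. The spindle reaches 36 mm up inside it.
- mug_handle (a point): Where to pinch the handle: a D of flat strip 16 mm wide, pinched across that width (along the mug's y) from above. The point is 66 mm from the mug's axis (-x of its origin) and 60 mm above its mouth plane; the handle's top strip is at 72 mm, its upright strip 10 mm farther out, the mug's wall 21 mm inward, the mug's top 35 mm above the point. At the start about 119 mm above the table.
- mat: Fixed black ribbed rubber mat 130 x 130 x 3 mm, flat on the table. Origin: centre of its underside.
- pliers: Circlip pliers, 0.22 kg, 205 mm long with the ring, lying flat. Origin: under the twin pivots, on the table; x runs from the handles to the ring, z up. Red handles either side of the x axis, x = -30 to -98 mm, z 0 to 22 mm, each 11 mm wide. Jaws ahead of the pivots, z 7 to 15 mm, within 20 mm of the x axis, end in bent-down pins that stay in the ring's eyes; the ring cannot fall off.
- pliers_grip (a point): Grip point midway between the handles, 60 mm behind the pivots, z = 11 mm. A spring splays the handles: 57 mm over the outer faces here (53 and 61 mm at 10 mm nearer and farther). Squeezed to the stop they are 32 mm apart and parallel. As they swing in, the pliers creep 3 mm forward in the fingers: fingers to ring_centre 138 mm before, 141 mm squeezed.
- ring_centre (a point): Centre of the opening of the spread ring, at mid thickness: 78 mm ahead of the pivots on the pliers' centre line, z = 1.5 mm. On the groove point when the ring is placed. The flat steel ring is 3 mm thick (z 0 to 3 mm), gap towards the pliers, 36 mm inside and 46 mm outside when relaxed; squeezed to the stop it passes a shaft of up to 43 mm centred here.
- pliers_left (a joint): Squeeze of the pliers: turn of each handle, 0 = relaxed and ring closed, 0.205 rad = squeezed to the stop and ring fully open. A spring drives it back to 0: squeezing at the grip point takes 6 N a handle at first, 17 N at the stop; more does no harm.
- nozzle (a point): Obstacle: tip of the filling machine's hanging nozzle, 182 mm above the table, with its tube above it. Behind it stands the machine, a grey box 210 mm high over x > 0.53 m, y = 0.10 to 0.45 m; at the back right a drawer unit 120 mm high (a label roll on it) over x > 0.63 m, y < -0.10 m.
- beaker: Bystander: grey steel beaker, 67 mm across, 78 mm high, origin under its centre.
- dropper_bottle: Bystander: brown dropper bottle, 33 mm across, 102 mm high, origin under its centre.
- open_bottle: Bystander: orange-brown bottle without a pump, 68 mm across, 156 mm high, origin under its centre.

How it is judged:
On the way, in this order (a step that is already met when the one before it is completed fails the run):
1. the mug stands mouth down on the mat, let go (z of mug in the frame of mat below 0.008 m and horizontal distance between mug and mat below 0.04 m and angle between mug's own z axis and vertical below 0.08 rad and linear speed of mug below 0.02 m/s and contact force between the fingers and mug below 0.1 N), for 0.3 s.
2. the ring is spread above the spindle end (value of joint pliers_left above 0.16 rad and horizontal distance between ring_centre and shaft_end below 0.012 m and z of ring_centre in the frame of shaft_end above -0.002 m), for 0.1 s.
At the end, for the whole second after the job is handed in: Mug upside down on the mat, mouth centre within 40 mm of the mat's, untouched; pliers held squeezed (above 0.16 rad), level within 4 degrees, at rest, under 12 N on the drive; ring_centre within 6 mm of the spindle axis and 3 mm of the groove's height (z of mug in the frame of mat below 0.008 m and horizontal distance between mug and mat below 0.04 m and angle between mug's own z axis and vertical below 0.08 rad and contact force between the arm and mug below 0.5 N and value of joint pliers_left above 0.16 rad and horizontal distance between ring_centre and groove below 0.006 m and z of ring_centre in the frame of groove between -0.003 and 0.003 m and angle between pliers's own z axis and vertical below 0.07 rad and contact force between the fingers and pliers above 4 N and contact force between pliers and drive below 12 N and linear speed of pliers below 0.02 m/s); the arm keeps its last pose, push and grip.
It fails at once if the mug is dropped onto the mat or table (height (world z) of mug below 0.012 m and linear speed of mug above 0.45 m/s).
It fails at once if the ring or pliers are forced against the drive (contact force between pliers and drive above 40 N).
It fails at once if the beaker is pushed away or knocked over (distance of beaker from where it was at the start of the episode above 0.03 m or angle between beaker's own z axis and vertical above 0.3 rad).
It fails at once if the dropper bottle is pushed away or knocked over (distance of dropper_bottle from where it was at the start of the episode above 0.03 m or angle between dropper_bottle's own z axis and vertical above 0.3 rad).
It fails at once if the open bottle is pushed away or knocked over (distance of open_bottle from where it was at the start of the episode above 0.03 m or angle between open_bottle's own z axis and vertical above 0.3 rad).
It also fails if it takes over 61 s, if anything falls off the work surface, if the arm or the gripper's body presses on something with over 40 N, if the wrist force passes 120 N, or if a joint passes its speed limit or range.

ROBOT

A 7-joint arm with a two-finger parallel gripper is mounted at the origin on a cart in front of the work surface, level with it; the furniture and walls round the work are solid. World frame = base frame: x ahead of the robot, y to its left, z up, the work surface at z = 0. Lengths are in m, angles in rad, forces in N, time in s.
With the tool pointing down it reaches from about 0.4 to 0.85 m from the base axis. Payload 10.4 kg.
Tool frame: the origin (TCP) lies at the very end of the fingers, on their centre line; the grasp point (between the pads) lies 19 mm behind it; z points along the fingers, y is the line along which they close (so a half turn about z gives the same grasp; the last joint's range is limited). The gripper opens to 85 mm and grips with 20 to 120 N. Pads are 22 mm wide; open, the fingers measure 114 mm over their backs; the gripper's body (76 mm by 85 mm) begins 54 mm behind the grasp point. The pads swing forward as they close: fully open they stand 13 mm farther back than shut.
Start: joints at [1.16, 0.332, -0.065, 1.46, 0.022, 1.35, -0.088], TCP at [0.236, -0.579, 0.231] pointing down, gripper open.
Joint ranges: [-2.6, 2.6], [-0.5, 2.12], [-1.47, 1.34], [0.16, 2.42], [-1.27, 4.41], [0.06, 2.06], [-2.6, 2.6]. Speed limits (rad/s): [2.22, 2.22, 2.79, 2.79, 3.14, 3.14, 3.14].

INTERFACE

Orientations are given as a unit quaternion [x, y, z, w].
In Python, from workcell import manip, vision, order gives the robot as it stands. The module is installed in compiled form; this text tells all that it offers.
- The arm moves only by the tool move_arm, never from a script. Its argument "motion" is a list of rows, each a list of 3 entries, a list of its own where there are three numbers: the shift along the tool's x, y, z scaled (see below), then the turn, a rotation vector about the tool's x, y, z scaled (see below), then the opening, from -1 (shut) to 1 (fully open). In form: [[[dx, dy, dz], [wx, wy, wz], hand], ...]. A call has 1 to 12 rows; each row shifts and turns the commanded pose from where the row before left it, along the tool's axes as they then stand; what a row does not reach is not made up. The controller multiplies each number of a shift by 0.75 m and each number of a turn by pi/4 rad. A row lasts 1/10 s, in which the tool goes at most 50 mm and 8.59 degrees, less where a joint would pass 70% of its speed; a pose out of reach is approached as far as the arm can. A call with a number of a shift or a turn outside -1 to 1 is refused whole. A call with a gripper value outside its range is refused whole. The fingers move at their own pace and stop on an object; "newtons" is the grip in N (left out, the last holds). Time passes only in rows, so rows that do not move let the fingers close. It gives the time, the measured TCP pose, the force, the opening and the grip force at its end, in the units of the state.
- manip.get_obs(): the state, without advancing time (a new reading comes with each control period).
- vision.camera(name): name is "scene" or "top" or "wrist"; returns a dict with "pixels" (420x560x3 uint8, red, green, blue), "fx", "fy", "cx", "cy" (pixels), "R" (3x3) and "t" (3): a world point X has camera coordinates R X + t. Camera axes: x right, y down, z forward; pixel columns grow to the right and rows downward; lengths in m; the calibration is good to about 2 mm. A picture is of the moment at which its call begins. There is no depth.
- order.hand_in(): hands the job in; it is judged then, once.
The state is a dict: "clock": time; "joint_pos": joint angles; "joint_velocities": joint speeds; "tau": joint torques, N m; "position": TCP position; "ee_rot": TCP orientation; "ft_force": force on the tool from outside, world axes, zero at the start; "torque": the same for the moment, N m; "grip_width": opening from 0.0 (shut) to 1.0 (fully open); "grasp_force": force on a finger pad.
Only numpy, scipy, OpenCV 4.12 (cv2) and the standard library are available. Lean on these libraries where they do the work, as an engineer would, in place of code of your own. Each camera call takes 0.05 s, during which the arm holds its last target. There are 200 camera calls.

## Working session

There is one attempt and no reset: what is moved stays moved. The work goes in short steps, Python scripts to look and compute and a tool call to move; the robot and the scene stay as the last step left them, time stands still between calls to the robot, and variables do not carry over. Pictures are saved under pics/ and viewed, at most 10 in all, crops included, and the job is handed in when it is done.

Besides the shell and the picture viewer there is one more tool, called as name(argument=value, ...) on one line, values as JSON. move_arm: Moves the arm, as the interface text tells. Its arguments: {"type":"object","properties":{"motion":{"type":"array"},"newtons":{"type":"number"}},"required":["motion"]}

```bash
mkdir -p pics
cat > h.py <<'E'
import numpy as np, cv2
from workcell import manip, vision, order
from scipy.spatial.transform import Rotation as Ro
def cam(n,f=None):
    c=vision.camera(n)
    if f: cv2.imwrite('pics/'+f,c['pixels'][:,:,::-1])
    return c
def ray(c,u,v,z):
    R=np.array(c['R']);t=np.array(c['t']);o=-R.T@t
    d=R.T@np.array([(u-c['cx'])/c['fx'],(v-c['cy'])/c['fy'],1])
    return o+d*(z-o[2])/d[2]
def proj(c,X):
    p=np.array(c['R'])@np.array(X)+np.array(c['t'])
    return np.array([c['fx']*p[0]/p[2]+c['cx'],c['fy']*p[1]/p[2]+c['cy']])
def st():
    o=manip.get_obs()
    print({k:np.round(o[k],4).tolist() for k in ('clock','joint_pos','position','ee_rot','ft_force','grip_width','grasp_force')})
    print(np.round(Ro.from_quat(o['ee_rot']).as_matrix(),3).tolist())
    return o
def step(dst,yaw=None):
    """shift in tool axes (units of 0.75 m) to reach dst"""
    o=manip.get_obs();M=Ro.from_quat(o['ee_rot']).as_matrix()
    return M.T@(np.array(dst)-o['position'])/0.75
E
python3 - <<'E'
from h import *
a=cam('scene','s0.png');b=cam('top','t0.png');st()
for c in(a,b):
    R=np.array(c['R']);print(np.round(-R.T@np.array(c['t']),3),np.round(R,2).tolist(),c['fx'])
E
```

```text
{'clock': 0.1, 'joint_pos': [1.1604, 0.3328, -0.0647, 1.4609, 0.0216, 1.3499, -0.0885], 'position': [0.2362, -0.5783, 0.2306], 'ee_rot': [0.9813, 0.1927, -0.0002, -0.0006], 'ft_force': [0.8588, 0.245, -0.0017], 'grip_width': 0.9981, 'grasp_force': 0.0}
[[0.926, 0.378, -0.001], [0.378, -0.926, 0.001], [-0.0, -0.001, -1.0]]
[-0.209  0.732  0.629] [[-0.63, -0.77, 0.01], [-0.37, 0.29, -0.88], [0.68, -0.56, -0.47]] 427.72459612605553
[0.218 0.146 1.494] [[-0.08, -1.0, 0.0], [-0.97, 0.08, -0.21], [0.21, -0.02, -0.98]] 541.8993526393881
```

View pics/s0.png

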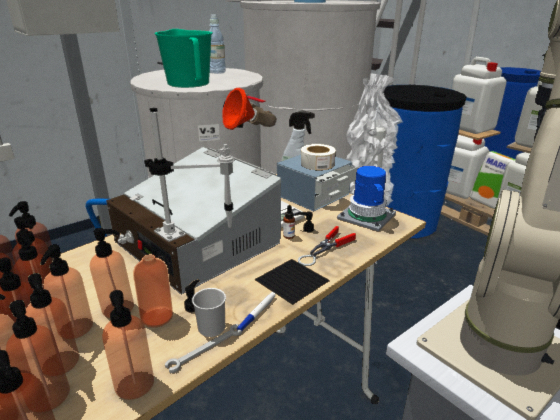

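View pics/t0.png

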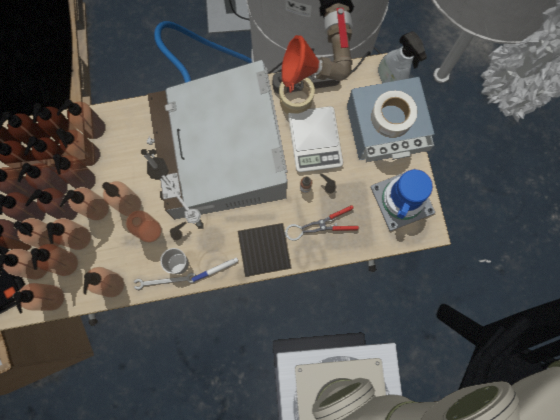

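Scene: blue mug at (370,188) on the drive, pliers at (330,245) with ring at (308,260), mat at (292,281). Top: mug (411,190) with its handle toward (400,212), ring (294,233), handles to the right at (355,220), mat (264,248).

Run:
```python
from h import *
a=cam('scene');b=cam('top');w=cam('wrist','w0.png')
R=np.array(w['R']);print('wrist',np.round(-R.T@np.array(w['t']),3),np.round(R,2).tolist(),w['fx'])
hsv=cv2.cvtColor(b['pixels'],cv2.COLOR_RGB2HSV)
def big(m,roi):
    k=np.zeros_like(m);x0,y0,x1,y1=roi;k[y0:y1,x0:x1]=m[y0:y1,x0:x1]
    cs,_=cv2.findContours(k,cv2.RETR_EXTERNAL,cv2.CHAIN_APPROX_NONE)
    return sorted(cs,key=cv2.contourArea)[::-1]
c=big(cv2.inRange(hsv,(0,0,0),(180,255,60)),(225,210,305,290))[0]
r=cv2.minAreaRect(c);print('mat',r,[np.round(ray(b,*p,0.003),3).tolist() for p in cv2.boxPoints(r)],np.round(ray(b,*r[0],.003),3))
for c in big(cv2.inRange(hsv,(100,150,60),(130,255,255)),(370,150,450,240))[:2]:
    print('mug',cv2.contourArea(c),cv2.boundingRect(c))
for c in big(cv2.inRange(hsv,(0,150,80),(8,255,255))|cv2.inRange(hsv,(172,150,80),(180,255,255)),(305,195,370,245))[:2]:
    r=cv2.minAreaRect(c);print('handle',cv2.contourArea(c),r,[np.round(ray(b,*p,.015),3).tolist() for p in cv2.boxPoints(r)])
for n,p,z in [('ring',(294,233),.0015),('nozzle',(195,215),.18),('beaker',(175,262),.078),('open bottle',(120,195),.0),('b',(145,228),.15),('dropper',(306,185),.1),('mugtop',(411,186),.153),('plate',(405,203),.012),('droppercap?',(330,185),.05)]:print(n,np.round(ray(b,*p,z),3))
roi=b['pixels'][140:300,225:445,::-1];cv2.imwrite('pics/t1.png',cv2.resize(roi,(800,582),interpolation=cv2.INTER_CUBIC))
```

```text
wrist [ 0.311 -0.547  0.374] [[0.38, -0.93, -0.0], [-0.88, -0.36, 0.31], [-0.29, -0.12, -0.95]] 322.61544398678404
mat ((269.4350280761719, 259.049072265625), (23.271007537841797, 36.308597564697266), 79.50852966308594) [[0.429, 0.21, 0.003], [0.439, 0.11, 0.003], [0.374, 0.104, 0.003], [0.365, 0.203, 0.003]] [0.401 0.157 0.003]
mug 1180.0 (391, 170, 41, 48)
handle 58.5 ((345.0, 227.5), (3.0, 24.0), 90.0) [[0.477, -0.026, 0.015], [0.471, -0.093, 0.015], [0.463, -0.092, 0.015], [0.468, -0.026, 0.015]]
handle 47.5 ((341.0206298828125, 211.54640197753906), (3.0460383892059326, 23.75910186767578), 66.03751373291016) [[0.509, -0.02, 0.015], [0.531, -0.083, 0.015], [0.523, -0.086, 0.015], [0.5, -0.023, 0.015]]
ring [0.469 0.083 0.002]
nozzle [0.504 0.33  0.18 ]
beaker [0.405 0.403 0.078]
open bottle [0.619 0.564 0.   ]
b [0.488 0.462 0.15 ]
dropper [0.578 0.043 0.1  ]
mugtop [ 0.539 -0.22   0.153]
plate [ 0.526 -0.235  0.012]
droppercap? [ 0.586 -0.026  0.05 ]
```

View pics/t1.png

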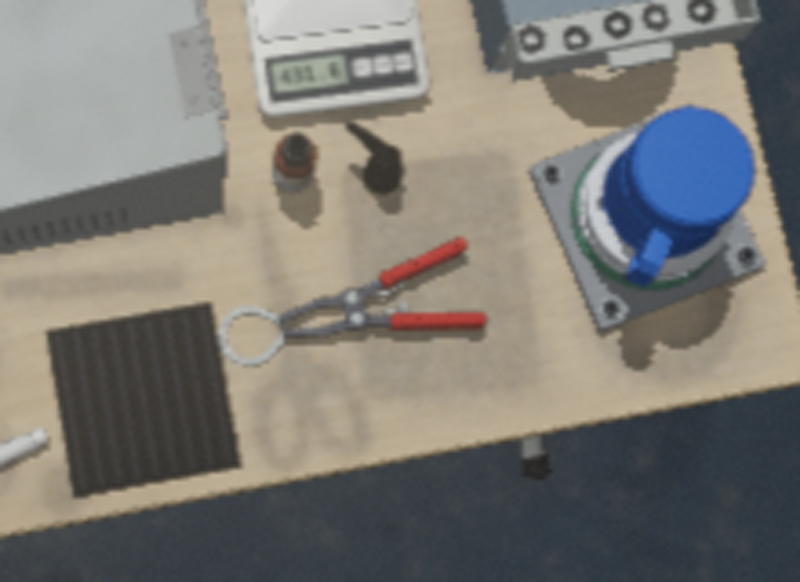

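View pics/w0.png

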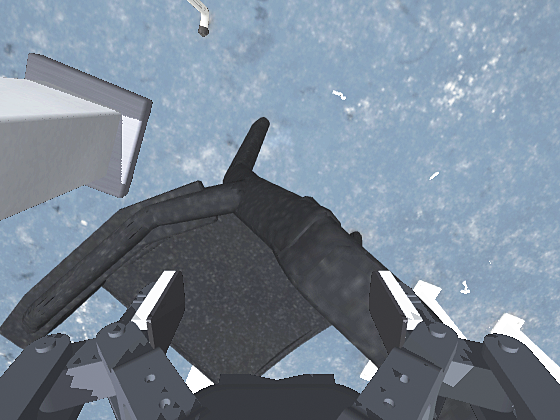

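Run:
```python
from h import *
b=cam('top');a=cam('scene')
P=lambda x,y,z:np.round(ray(b,225+x/3.636,140+y/3.636,z),3)
print('plate',P(648,217,.012),[P(*p,.012) for p in((531,166),(603,333),(765,268))])
print('mugtop',P(692,168,.153),'handle',P(652,250,.131),'matc',P(143,399,.003),[P(*p,.003) for p in((48,332),(209,303),(240,466),(75,496))])
print('ring',P(252,336,.0015),'handle ends',P(463,243,.02),P(483,320,.02),'piv',P(352,298,.012),P(358,319,.012),'drop',P(296,150,.1))
hsv=cv2.cvtColor(a['pixels'],cv2.COLOR_RGB2HSV)
m=cv2.inRange(hsv,(100,150,60),(130,255,255));m[:, :330]=0;m[:160]=0;m[215:]=0;m[:,388:]=0
print('scene mug bbox',cv2.boundingRect(m), 'proj mugtop',proj(a,P(692,168,.153)))
```

```text
plate [ 0.536 -0.231  0.012] [array([ 0.584, -0.146,  0.012]), array([ 0.448, -0.185,  0.012]), array([ 0.488, -0.316,  0.012])]
mugtop [ 0.538 -0.231  0.153] handle [ 0.486 -0.201  0.131] matc [0.428 0.169 0.003] [array([0.486, 0.237, 0.003]), array([0.498, 0.112, 0.003]), array([0.371, 0.1  , 0.003]), array([0.359, 0.226, 0.003])]
ring [0.47  0.082 0.002] handle ends [ 0.525 -0.085  0.02 ] [ 0.465 -0.094  0.02 ] piv [0.491 0.003 0.012] [0.475 0.    0.012] drop [0.588 0.041 0.1  ]
scene mug bbox (354, 166, 32, 40) proj mugtop [372.58300129 170.62358916]
```

move_arm(motion=[[[0.0493, -0.0346, -0.004], [0, 0, 0], 1], [[0.0493, -0.0346, -0.004], [0, 0, 0], 1], [[0.0493, -0.0346, -0.004], [0, 0, 0], 1], [[0.0493, -0.0346, -0.004], [0, 0, 0], 1], [[0.0493, -0.0346, -0.004], [0, 0, 0], 1], [[0.0493, -0.0346, -0.004], [0, 0, 0], 1], [[0.0493, -0.0346, -0.004], [0, 0, 0], 1], [[0.0493, -0.0346, -0.004], [0, 0, 0], 1], [[0.0493, -0.0346, -0.004], [0, 0, 0], 1], [[0.0493, -0.0346, -0.004], [0, 0, 0], 1]])

```text
clock: 1.35
position: [0.4812, -0.1969, 0.2617]
ee_rot: [0.981, 0.193, 0.0, 0.0]
ft_force: [0.7, -1.6, -0.6]
grip_width: 0.999
grasp_force: 0.0
```

move_arm(motion=[[[0, 0, 0], [0, 0, -0.19], 1], [[0, 0, 0], [0, 0, -0.19], 1], [[0, 0, 0], [0, 0, -0.19], 1], [[0, 0, 0], [0, 0, -0.19], 1], [[0, 0, 0], [0, 0, -0.19], 1], [[0, 0, 0], [0, 0, -0.19], 1], [[0, 0, 0], [0, 0, -0.19], 1], [[0, 0, 0], [0, 0, -0.19], 1], [[0, 0, 0], [0, 0, -0.19], 1], [[0, 0, 0], [0, 0, -0.19], 1], [[0, 0, 0], [0, 0, -0.19], 1], [[0, 0, 0], [0, 0, -0.19], 1]])

```text
clock: 2.55
position: [0.4805, -0.1986, 0.2613]
ee_rot: [0.46, 0.888, -0.0, 0.0]
ft_force: [-0.8, 0.1, -0.5]
grip_width: 1.0
grasp_force: 0.0
```

move_arm(motion=[[[0, 0, 0], [0, 0, -0.19], 1], [[0, 0, 0], [0, 0, -0.19], 1], [[0, 0, 0], [0, 0, -0.19], 1], [[0, 0, 0], [0, 0, 0], 1], [[0, 0, 0], [0, 0, 0], 1]])

```text
clock: 3.05
position: [0.4805, -0.1986, 0.2614]
ee_rot: [0.257, 0.966, -0.0, 0.0]
ft_force: [-0.4, -0.4, 1.2]
grip_width: 1.0
grasp_force: 0.0
```

Run:
```python
from h import *
st();w=cam('wrist','w1.png')
```

```text
{'clock': 3.05, 'joint_pos': [0.7947, 0.1207, -0.5292, 1.6674, 0.0622, 1.3701, 1.3071], 'position': [0.4805, -0.1986, 0.2614], 'ee_rot': [0.2571, 0.9664, -0.0001, 0.0001], 'ft_force': [-0.3642, -0.3583, 1.1781], 'grip_width': 0.9996, 'grasp_force': 0.0}
[[-0.868, 0.497, 0.0], [0.497, 0.868, -0.0], [-0.0, -0.0, -1.0]]
```

View pics/w1.png

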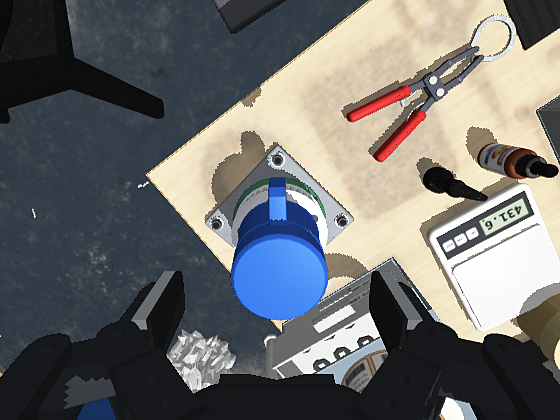

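The wrist view shows the mug top as a disc at (280,277), its handle at (278,195) nearly straight up, three bolts at (278,160), (217,224), (341,221), and the pliers with ring at (495,38) and pivots near (433,84).

Run:
```python
from h import *
w=cam('wrist');im=w['pixels'];hsv=cv2.cvtColor(im,cv2.COLOR_RGB2HSV)
g=cv2.cvtColor(im,cv2.COLOR_RGB2GRAY)
R=lambda p,z:np.round(ray(w,*p,z),4)
bl=[]
for (x,y) in((278,160),(217,224),(341,221)):
    s=g[y-7:y+8,x-7:x+8];m=(s<90).astype(np.uint8);M=cv2.moments(m,True);p=(x-7+M['m10']/M['m00'],y-7+M['m01']/M['m00']);bl.append(R(p,.018));print('bolt',p,bl[-1],M['m00'])
print('drive c',(bl[1]+bl[2])/2)
# mug top: brighter blue
m=cv2.inRange(hsv,(100,150,50),(130,255,255));print(hsv[277,280],hsv[235,260],hsv[195,278],hsv[183,278])
v=hsv[277,280][2]
mt=(m>0)&(np.abs(hsv[...,2].astype(int)-v)<25);mt=mt.astype(np.uint8);mt[:225]=0
cs=max(cv2.findContours(mt,0,1)[0],key=cv2.contourArea);e=cv2.fitEllipse(cv2.convexHull(cs));print('top',e,R(e[0],.1535))
for y in (184,190,196,202,208):
    xs=np.where(m[y,255:300]>0)[0]+255;print(y,xs.min(),xs.max(),R(((xs.min()+xs.max())/2,y),.1305),'w',np.linalg.norm(R((xs.min()-.5,y),.1305)-R((xs.max()+.5,y),.1305)))
# pliers
red=cv2.inRange(hsv,(0,150,80),(8,255,255))|cv2.inRange(hsv,(172,150,80),(180,255,255));red[:, :330]=0;red[:,:][170:]=0;red[:,440:]=0
for c in sorted(cv2.findContours(red,0,1)[0],key=cv2.contourArea)[::-1][:2]:
    r=cv2.minAreaRect(c);print('handle',cv2.contourArea(c),r)
    q=cv2.boxPoints(r);print([R(p,.011).tolist() for p in q],R(r[0],.011))
c=im[5:70,465:525,::-1];c2=im[60:170,340:460,::-1]
cv2.imwrite('pics/w1c.png',np.hstack([cv2.resize(im[0:170,330:530,::-1],(800,600*680//600))])[:600])
```

```text
bolt (276.66129032258067, 159.33870967741936) [ 0.4661 -0.1887  0.018 ] 62.0
bolt (215.72058823529412, 223.39705882352942) [ 0.4987 -0.2971  0.018 ] 68.0
bolt (340.984375, 220.1875) [ 0.5742 -0.1561  0.018 ] 64.0
drive c [ 0.53645 -0.2266   0.018  ]
[108 180 245] [110 201 100] [111 202 203] [111 202 110]
top ((280.5272521972656, 278.23199462890625), (81.40617370605469, 94.80769348144531), 82.63300323486328) [ 0.5393 -0.2267  0.1535]
184 269 285 [ 0.4687 -0.19    0.1305] w 0.014822280526288777
190 268 285 [ 0.4732 -0.193   0.1305] w 0.01576483428393715
196 268 285 [ 0.4779 -0.1957  0.1305] w 0.01581455026233753
202 265 293 [ 0.4838 -0.1966  0.1305] w 0.025662813563598216
208 255 299 [ 0.4878 -0.2009  0.1305] w 0.040174867765806026
handle 630.5 ((399.4413757324219, 134.537109375), (12.79163932800293, 66.51652526855469), 43.636077880859375)
[[0.519, -0.0857, 0.011], [0.4946, -0.0163, 0.011], [0.5091, -0.0106, 0.011], [0.5345, -0.0804, 0.011]] [ 0.514  -0.0475  0.011 ]
handle 627.0 ((379.2038269042969, 102.93214416503906), (11.177409172058105, 67.49107360839844), 64.74684143066406)
[[0.4596, -0.0914, 0.011], [0.4658, -0.0174, 0.011], [0.4786, -0.0168, 0.011], [0.4727, -0.0915, 0.011]] [ 0.4692 -0.0538  0.011 ]
```

View pics/w1c.png

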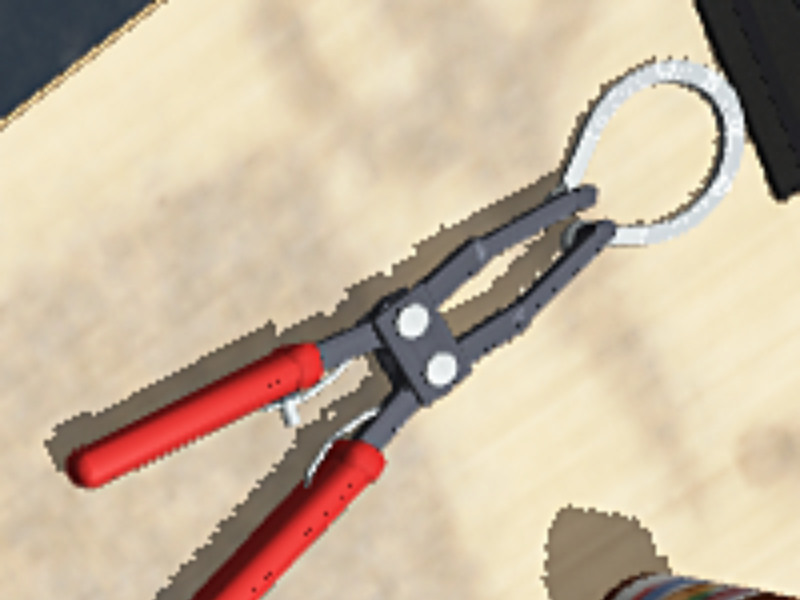

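Pliers crop: pivots at full-frame (433,80) and (440,92), ring centred near (494,38). The handle lies at (0.480,-0.197), pointing along 153°, so I'll align and descend.

move_arm(motion=[[[0.0016, 0.0015, 0], [0, 0, -0.062], 1], [[0, 0, 0.043], [0, 0, 0], 1], [[0, 0, 0.043], [0, 0, 0], 1], [[0, 0, 0.043], [0, 0, 0], 1], [[0, 0, 0.043], [0, 0, 0], 1], [[0, 0, 0.043], [0, 0, 0], 1], [[0, 0, 0], [0, 0, 0], 1]])

```text
clock: 3.85
position: [0.4775, -0.1961, 0.0964]
ee_rot: [0.232, 0.973, 0.001, -0.003]
ft_force: [0.5, -1.1, -0.1]
grip_width: 1.002
grasp_force: 0.0
```

move_arm(newtons=60, motion=[[[0, 0, 0], [0, 0, 0], -1], [[0, 0, 0], [0, 0, 0], -1], [[0, 0, 0], [0, 0, 0], -1], [[0, 0, 0], [0, 0, 0], -1], [[0, 0, 0], [0, 0, 0], -1], [[0, 0, 0], [0, 0, 0], -1], [[0, 0, 0], [0, 0, 0], -1], [[0, 0, 0], [0, 0, 0], -1]])

```text
clock: 4.65
position: [0.4806, -0.1973, 0.1009]
ee_rot: [0.231, 0.973, -0.0, 0.001]
ft_force: [-1.7, -0.0, 5.5]
grip_width: 0.168
grasp_force: 58.2
```

move_arm(motion=[[[0, 0, -0.014], [0, 0, 0], -1], [[0, 0, -0.027], [0, 0, 0], -1], [[0, 0, -0.027], [0, 0, 0], -1], [[0, 0, -0.027], [0, 0, 0], -1], [[0, 0, 0], [0, 0, 0], -1], [[0, 0, 0], [0, 0, 0], -1]])

```text
clock: 5.25
position: [0.4799, -0.197, 0.1713]
ee_rot: [0.231, 0.973, -0.0, 0.0]
ft_force: [-0.0, -0.5, -2.0]
grip_width: 0.176
grasp_force: 58.3
```

Run:
```python
from h import *
st()
w=cam('wrist','w2.png')
```

```text
{'clock': 5.25, 'joint_pos': [0.7876, 0.184, -0.5349, 1.7956, 0.1009, 1.1887, 1.3265], 'position': [0.4799, -0.197, 0.1713], 'ee_rot': [0.2313, 0.9729, -0.0001, 0.0001], 'ft_force': [-0.0414, -0.5497, -2.0233], 'grip_width': 0.1761, 'grasp_force': 58.2836}
[[-0.893, 0.45, 0.0], [0.45, 0.893, -0.0], [-0.0, -0.0, -1.0]]
```

View pics/w2.png

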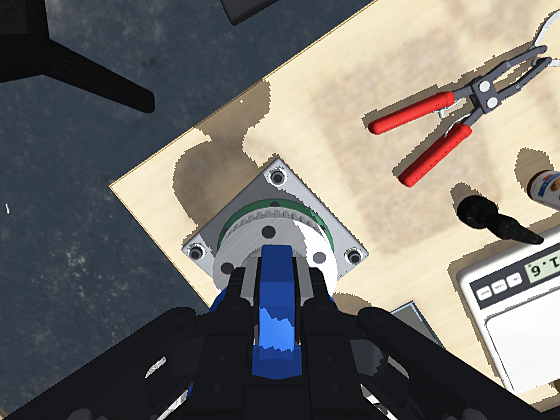

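The mug is held by the handle, at (278,310), clear of the spindle. Turning it and carrying it to the mat.

move_arm(motion=[[[0, 0, 0], [0, 0, 0.159], -1], [[0, 0, 0], [0, 0, 0.159], -1], [[0, 0, 0], [0, 0, 0.159], -1], [[0, 0, 0], [0, 0, 0.159], -1], [[0, 0, 0], [0, 0, 0.159], -1], [[0, 0, 0], [0, 0, 0.159], -1]])

```text
clock: 5.9
position: [0.4793, -0.1967, 0.17]
ee_rot: [0.573, 0.819, -0.0, -0.001]
ft_force: [0.4, 0.2, -1.3]
grip_width: 0.17
grasp_force: 58.3
```

move_arm(motion=[[[0.03, 0.0051, 0], [0, 0, 0], -1], [[0.057, 0.0102, 0], [0, 0, 0], -1], [[0.057, 0.0102, 0], [0, 0, 0], -1], [[0.057, 0.0102, 0], [0, 0, 0], -1], [[0.057, 0.0102, 0], [0, 0, 0], -1], [[0.057, 0.0102, 0], [0, 0, 0], -1], [[0.057, 0.0102, 0], [0, 0, 0], -1], [[0.057, 0.0102, 0], [0, 0, 0], -1], [[0.057, 0.0102, 0], [0, 0, 0], -1], [[0.057, 0.0102, 0], [0, 0, 0], -1], [[0.027, 0.0051, 0], [0, 0, 0], -1], [[0, 0, 0], [0, 0, 0], -1]])

```text
clock: 7.1
position: [0.4015, 0.2335, 0.1706]
ee_rot: [0.569, 0.822, 0.0, -0.001]
ft_force: [0.3, -1.0, -0.9]
grip_width: 0.175
grasp_force: 58.4
```

Run:
```python
from h import *
st();print(step((.4055,.231,.1)))
b=cam('top');a=cam('scene')
cv2.imwrite('pics/m1.png',np.hstack([cv2.resize(b['pixels'][170:300,190:320,::-1],(400,400)),cv2.resize(a['pixels'][190:320,220:350,::-1],(400,400))]))
```

```text
{'clock': 7.1, 'joint_pos': [0.2533, 0.0958, -0.9033, 1.9092, 0.0794, 1.1747, -0.3183], 'position': [0.4015, 0.2335, 0.1706], 'ee_rot': [0.569, 0.8223, 0.0, -0.001], 'ft_force': [0.3273, -0.9911, -0.9336], 'grip_width': 0.175, 'grasp_force': 58.3634}
[[-0.352, 0.936, -0.002], [0.936, 0.352, 0.001], [0.002, -0.001, -1.0]]
[-0.00518789  0.00387902  0.09406425]
```

View pics/m1.png

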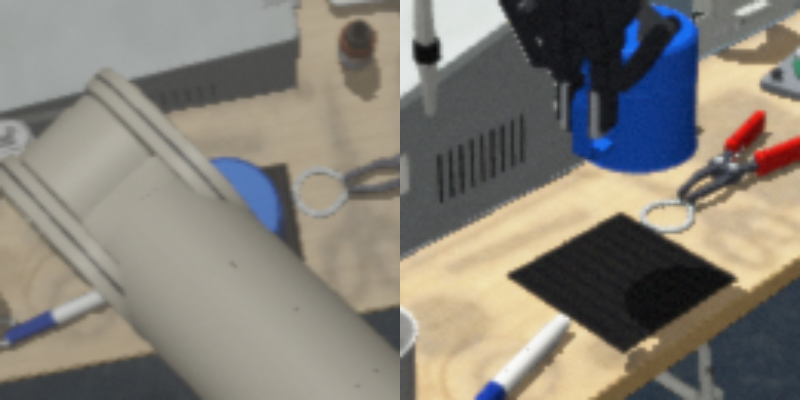

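move_arm(motion=[[[-0.005, 0.004, 0.013], [0, 0, 0], -1], [[0, 0, 0.027], [0, 0, 0], -1], [[0, 0, 0.035], [0, 0, 0], -1], [[0, 0, 0.035], [0, 0, 0], -1], [[0, 0, 0.027], [0, 0, 0], -1], [[0, 0, 0.011], [0, 0, 0], -1], [[0, 0, 0], [0, 0, 0], -1], [[0, 0, 0.005], [0, 0, 0], -1], [[0, 0, 0.005], [0, 0, 0], -1], [[0, 0, 0.005], [0, 0, 0], -1], [[0, 0, 0], [0, 0, 0], -1]])

```text
clock: 8.3
position: [0.4074, 0.2279, 0.0489]
ee_rot: [0.571, 0.821, -0.0, 0.0]
ft_force: [0.4, -0.6, -0.6]
grip_width: 0.173
grasp_force: 58.4
```

move_arm(motion=[[[0, 0, 0.003], [0, 0, 0], -1], [[0, 0, 0.001], [0, 0, 0], -1], [[0, 0, 0], [0, 0, 0], -1]])

```text
clock: 8.6
position: [0.4074, 0.228, 0.0461]
ee_rot: [0.571, 0.821, 0.0, 0.0]
ft_force: [0.3, -0.4, -1.4]
grip_width: 0.174
grasp_force: 58.5
```

move_arm(motion=[[[0, 0, 0.0013], [0, 0, 0], -1], [[0, 0, 0.0013], [0, 0, 0], -1], [[0, 0, 0], [0, 0, 0], -1]])

```text
clock: 8.9
position: [0.4076, 0.2288, 0.0452]
ee_rot: [0.571, 0.821, 0.0, 0.0]
ft_force: [-5.5, -0.6, 16.0]
grip_width: 0.176
grasp_force: 60.5
```

move_arm(motion=[[[0, 0, -0.001], [0, 0, 0], -1], [[0, 0, 0], [0, 0, 0], 0], [[0, 0, 0], [0, 0, 0], 0.5], [[0, 0, 0], [0, 0, 0], 1], [[0, 0, 0], [0, 0, 0], 1], [[0, 0, 0], [0, 0, 0], 1], [[0, 0, -0.014], [0, 0, 0], 1], [[0, 0, -0.04], [0, 0, 0], 1], [[0, 0, -0.05], [0, 0, 0], 1], [[0, 0, -0.06], [0, 0, 0], 1], [[0, 0, -0.06], [0, 0, 0], 1], [[0, 0, -0.03], [0, 0, 0], 1]])

```text
clock: 10.1
position: [0.408, 0.2291, 0.2398]
ee_rot: [0.571, 0.821, 0.002, 0.002]
ft_force: [0.2, 0.1, -0.5]
grip_width: 1.002
grasp_force: 0.0
```

move_arm(motion=[[[-0.048, -0.0033, 0], [0, 0, 0], 1], [[-0.048, -0.0033, 0], [0, 0, 0], 1], [[-0.048, -0.0033, 0.009], [0, 0, 0], 1], [[-0.048, -0.0033, 0.009], [0, 0, 0], 1], [[-0.048, -0.0033, 0.009], [0, 0, 0], 1], [[-0.048, -0.0033, 0.009], [0, 0, 0], 1], [[-0.048, -0.0033, 0.009], [0, 0, 0], 1], [[-0.048, -0.0033, 0.009], [0, 0, 0], 1], [[0, 0, 0], [0, 0, 0.127], 1], [[0, 0, 0], [0, 0, 0.126], 1], [[0, 0, 0], [0, 0, 0], 1], [[0, 0, 0], [0, 0, 0], 1]])

```text
clock: 11.3
position: [0.4889, -0.0486, 0.1954]
ee_rot: [0.649, 0.761, 0.0, 0.0]
ft_force: [0.2, -0.2, -0.2]
grip_width: 0.999
grasp_force: 0.0
```

Run:
```python
from h import *
st();w=cam('wrist');b=cam('top');a=cam('scene')
im=np.zeros((600,800,3),np.uint8)
im[:420,:560]=w['pixels'][:,:,::-1]
im[420:600,:280]=cv2.resize(b['pixels'][210:300,210:350,::-1],(280,180))
im[420:600,280:560]=cv2.resize(a['pixels'][220:310,230:370,::-1],(280,180))
cv2.imwrite('pics/p1.png',im)
```

```text
{'clock': 11.3, 'joint_pos': [0.5847, 0.1045, -0.6076, 1.8277, 0.0634, 1.228, 0.1179], 'position': [0.4889, -0.0486, 0.1954], 'ee_rot': [0.6485, 0.7612, 0.0002, 0.0003], 'ft_force': [0.2164, -0.1577, -0.2324], 'grip_width': 0.9988, 'grasp_force': 0.0}
[[-0.159, 0.987, 0.001], [0.987, 0.159, -0.0], [-0.0, 0.001, -1.0]]
```

View pics/p1.png

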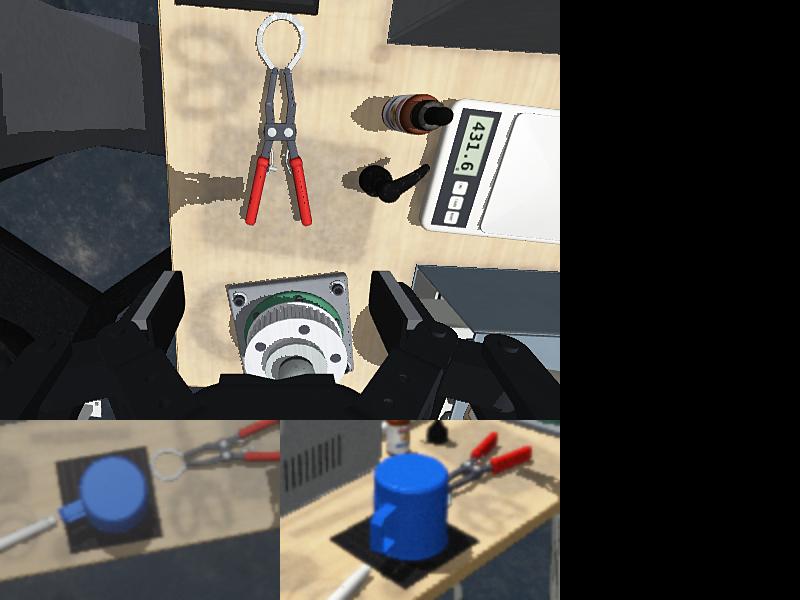

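The mug stands upright on the mat. The pliers run nearly straight up in the wrist view: ring (281,41), pivots (271,132) and (289,132), handles (257,190) and (301,190).

Run:
```python
from h import *
b=cam('top');print('mug',ray(b,266.5,240,.098))
w=cam('wrist');im=w['pixels'];hsv=cv2.cvtColor(im,cv2.COLOR_RGB2HSV)
R=lambda p,z:ray(w,*p,z)
m=cv2.inRange(hsv,(0,0,0),(180,255,255))*0
# ring opening: wood inside bounded by ring
rm=cv2.inRange(hsv,(0,0,120),(180,38,255));rm[75:]=0;rm[:,:245]=0;rm[:,315:]=0
c=max(cv2.findContours(rm,0,1)[0],key=cv2.contourArea);pts=c[:,0][c[:,0,1]<66]
x0,y0,ww,hh=cv2.boundingRect(pts)
W=np.array([R(p,.003)[:2] for p in pts]);A=np.c_[2*W,np.ones(len(W))];s=np.linalg.lstsq(A,(W**2).sum(1),rcond=None)[0]
print('ring bbox',x0,y0,ww,hh,'fit',s[:2],'r',np.sqrt(s[2]+s[0]**2+s[1]**2))
red=cv2.inRange(hsv,(0,150,70),(8,255,255))|cv2.inRange(hsv,(172,150,70),(180,255,255));red[:150]=0;red[235:]=0;red[:,330:]=0
hs=[]
for c in sorted(cv2.findContours(red,0,1)[0],key=cv2.contourArea)[::-1][:2]:
    P=c[:,0].astype(float);W=np.array([R(p,.013)[:2] for p in P]);h=cv2.minAreaRect(W.astype(np.float32));print('handle',h,cv2.boxPoints(h).round(4).tolist());hs.append(np.array(h[0]))
hm=(hs[0]+hs[1])/2
pv=[]
for (x,y) in((271,132),(289,132)):
    g=im[y-6:y+7,x-6:x+7].min(2)>170;yy,xx=np.where(g);pv.append(R((x-6+xx.mean(),y-6+yy.mean()),.017)[:2])
pm=(pv[0]+pv[1])/2;print('piv',pv,pm,'hm',hm)
for n,q in(('ring',s[:2]),('piv',pm)):
    d=q-hm;print(n,np.linalg.norm(d),np.degrees(np.arctan2(d[1],d[0])))
d=s[:2]-hm;d/=np.linalg.norm(d);print('grip from piv',pm-.06*d,'from ring',s[:2]-.138*d)
p=np.array(manip.get_obs()['position'])
```

```text
mug [0.43993725 0.15979598 0.098     ]
ring bbox 257 12 49 54 fit [0.47121422 0.08762781] r 0.020997278873415334
handle ((0.4687463343143463, -0.057307835668325424), (0.07535356283187866, 0.012243264354765415), 85.67597198486328) [[0.45980000495910645, -0.09440000355243683], [0.47200000286102295, -0.09529999643564224], [0.47769999504089355, -0.02019999921321869], [0.46549999713897705, -0.019300000742077827]]
handle ((0.51568603515625, -0.05104203149676323), (0.012086794711649418, 0.07440754771232605), 21.048185348510742) [[0.4966999888420105, -0.01850000023841858], [0.5234000086784363, -0.08789999783039093], [0.5346999764442444, -0.0835999995470047], [0.5080000162124634, -0.0142000000923872]]
piv [array([0.47528137, 0.00516065]), array([0.49131636, 0.0076087 ])] [0.48329887 0.00638468] hm [ 0.49221618 -0.05417493]
ring 0.1433495766802156 98.42465508385091
piv 0.061212621943316003 98.37653058373279
grip from piv [ 0.49208939 -0.05296789] from ring [ 0.49143243 -0.04888308]
```

move_arm(motion=[[[-0.0038, 0.0032, 0], [0, 0, 0.017], 1], [[0, 0, 0.04], [0, 0, 0], 1], [[0, 0, 0.05], [0, 0, 0], 1], [[0, 0, 0.05], [0, 0, 0], 1], [[0, 0, 0.05], [0, 0, 0], 1], [[0, 0, 0.03], [0, 0, 0], 1], [[0, 0, 0.02], [0, 0, 0], 1], [[0, 0, 0.01], [0, 0, 0], 1], [[0, 0, 0], [0, 0, 0], 1], [[0, 0, 0], [0, 0, 0], 1]])

```text
clock: 12.55
position: [0.4925, -0.0515, 0.0083]
ee_rot: [0.655, 0.756, 0.0, 0.001]
ft_force: [0.5, 0.9, 0.0]
grip_width: 1.002
grasp_force: 0.0
```

Run:
```python
from h import *
st();print(step((.4917,-.051,.003)))
```

```text
{'clock': 12.55, 'joint_pos': [0.5116, 0.3633, -0.5612, 1.9916, 0.2542, 0.8534, -0.0458], 'position': [0.4925, -0.0515, 0.0083], 'ee_rot': [0.6549, 0.7557, 0.0004, 0.0007], 'ft_force': [0.5215, 0.8703, 0.0298], 'grip_width': 1.0019, 'grasp_force': 0.0}
[[-0.142, 0.99, 0.001], [0.99, 0.142, -0.0], [-0.001, 0.001, -1.0]]
[ 0.00076677 -0.00099106  0.00709854]
```

move_arm(newtons=70, motion=[[[0, 0, 0.006], [0, 0, 0], 1], [[0, 0, 0], [0, 0, 0], 0.4], [[0, 0, 0], [0, 0, 0], -1], [[0, 0, 0], [0, 0, 0], -1], [[0, 0, 0], [0, 0, 0], -1], [[0, 0, 0], [0, 0, 0], -1], [[0, 0, 0], [0, 0, 0], -1], [[0, 0, 0], [0, 0, 0], -1], [[0, 0, 0], [0, 0, 0], -1], [[0, 0, 0], [0, 0, 0], -1]])

```text
clock: 13.55
position: [0.4942, -0.0522, 0.0055]
ee_rot: [0.655, 0.756, 0.001, 0.002]
ft_force: [-2.3, -2.7, 23.7]
grip_width: 0.335
grasp_force: 68.9
```

move_arm(motion=[[[0, 0, -0.01], [0, 0, 0], -1], [[0, 0, -0.03], [0, 0, 0], -1], [[0, 0, -0.05], [0, 0, 0], -1], [[0, 0, -0.05], [0, 0, 0], -1], [[0, 0, -0.05], [0, 0, 0], -1], [[0, 0, -0.02], [0, 0, 0], -1], [[0, 0, 0], [0, 0, 0], -1], [[0, 0, 0], [0, 0, 0], -1]])

```text
clock: 14.35
position: [0.4911, -0.0514, 0.1595]
ee_rot: [0.655, 0.756, -0.0, -0.0]
ft_force: [-0.5, -0.3, -2.6]
grip_width: 0.333
grasp_force: 70.1
```

Run:
```python
from h import *
st();a=cam('scene');w=cam('wrist');b=cam('top')
im=np.zeros((600,800,3),np.uint8)
im[:420,:560]=w['pixels'][:,:,::-1]
im[420:600,:280]=cv2.resize(b['pixels'][180:270,270:410,::-1],(280,180))
im[:, 560:]=cv2.resize(a['pixels'][150:300,290:350,::-1],(240,600))
im[420:600,280:560]=cv2.resize(a['pixels'][195:285,270:410,::-1],(280,180))
cv2.imwrite('pics/p2.png',im)
```

```text
{'clock': 14.35, 'joint_pos': [0.5848, 0.1479, -0.6128, 1.8654, 0.0928, 1.1574, 0.0823], 'position': [0.4911, -0.0514, 0.1595], 'ee_rot': [0.6549, 0.7557, -0.0004, -0.0003], 'ft_force': [-0.5204, -0.2988, -2.598], 'grip_width': 0.3329, 'grasp_force': 70.0827}
[[-0.142, 0.99, -0.001], [0.99, 0.142, -0.0], [-0.0, -0.001, -1.0]]
```

View pics/p2.png

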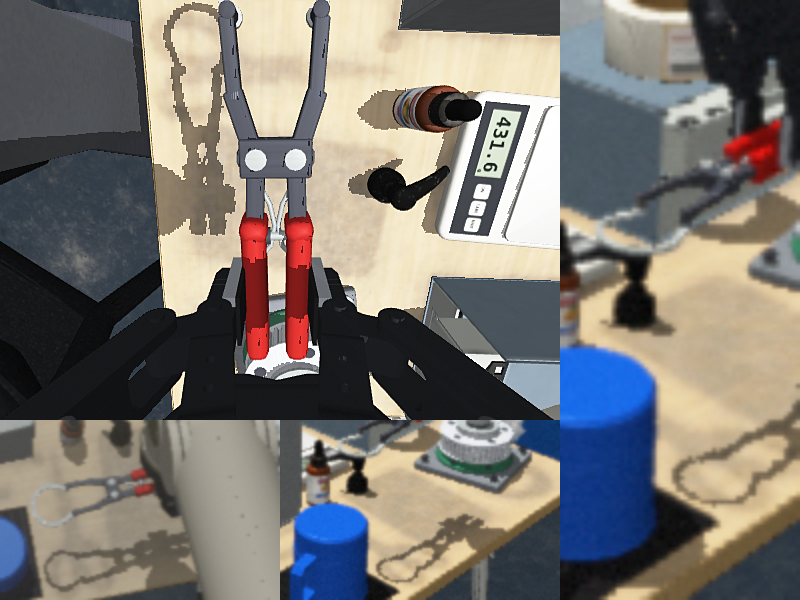

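Pliers are squeezed and level in the hand: pivots at (257,160) and (295,160), jaw ends at (228,12) and (317,12).

Run:
```python
from h import *
w=cam('wrist');im=w['pixels'];o=manip.get_obs();M=Ro.from_quat(o['ee_rot']).as_matrix();T=np.array(o['position'])
tl=lambda p,z:np.round((M.T@(ray(w,*p,z)-T))*1000,1)
zb=T[2]-.0055
pv=[]
for (x,y) in((257,160),(295,160)):
    g=im[y-14:y+15,x-14:x+15].min(2)>170;yy,xx=np.where(g);p=(x-14+xx.mean(),y-14+yy.mean());pv.append(tl(p,zb+.017));print(p)
print('piv',pv,sum(pv)/2)
print('jaws',tl((228,10),zb+.015),tl((317,10),zb+.015),'mid',tl((272.5,10),zb+.015))
print('handles front',tl((256,225),zb+.02),tl((300,225),zb+.02),'rear',tl((257,350),zb+.02),tl((297,350),zb+.02))
# ring in top view
b=cam('top');R=b['pixels'][200:245,280:310]
hsv=cv2.cvtColor(b['pixels'],cv2.COLOR_RGB2HSV)
exp=T+M@np.array([.141,0,0]);exp[2]=zb+.0015;print('expected ring px',proj(b,exp))
m=cv2.inRange(hsv,(0,0,150),(180,40,255));m[:, :280]=0;m[:,308:]=0;m[:205]=0;m[240:]=0
c=max(cv2.findContours(m,0,1)[0],key=cv2.contourArea);print(cv2.boundingRect(c),cv2.minEnclosingCircle(c))
a=cam('scene');print('scene exp',proj(a,exp))
```

```text
(np.float64(255.37078651685394), np.float64(159.71067415730337))
(np.float64(295.0388888888889), np.float64(159.36388888888888))
piv [array([ 59.9,  -8.8, -11.4]), array([ 60. ,   7.4, -11.5])] [ 59.95  -0.7  -11.45]
jaws [113.8 -17.8  -9.4] [113.8  14.5  -9.4] mid [113.8  -1.6  -9.4]
handles front [ 32.5  -8.9 -14.5] [ 32.6   9.9 -14.5] rear [-32.8  -9.6 -14.5] [-32.7   9.9 -14.6]
expected ring px [293.35121759 222.01223696]
(285, 211, 22, 23) ((296.16851806640625, 222.2237548828125), 11.94059944152832)
scene exp [308.51714757 208.09906921]
```

move_arm(motion=[[[-0.02, 0.0016, 0], [0, 0, 0], -1], [[-0.047, 0.0032, 0], [0, 0, 0], -1], [[-0.047, 0.0032, 0], [0, 0, 0], -1], [[-0.047, 0.0032, 0], [0, 0, 0], -1], [[-0.047, 0.0032, 0], [0, 0, 0], -1], [[-0.047, 0.0032, 0], [0, 0, 0], -1], [[-0.047, 0.0032, 0], [0, 0, 0], -1], [[-0.047, 0.0032, 0], [0, 0, 0], -1], [[-0.047, 0.0032, 0], [0, 0, 0], -1], [[-0.028, 0.0016, 0], [0, 0, 0], -1], [[0, 0, 0], [0, 0, 0], -1], [[0, 0, 0], [0, 0, 0], -1]])

```text
clock: 15.85
position: [0.5577, -0.3639, 0.1595]
ee_rot: [0.655, 0.755, -0.0, -0.001]
ft_force: [0.2, 0.7, -2.0]
grip_width: 0.326
grasp_force: 70.1
```

Run:
```python
from h import *
st();print(step((.5576,-.363,.16)))
a=cam('scene');b=cam('top');w=cam('wrist')
for c,n in((a,'sc'),(b,'top'),(w,'w')):
    print(n,proj(c,(.5365,-.2266,.094)),proj(c,(.5365,-.2266,.156)))
ua,va=proj(a,(.5365,-.2266,.11)).astype(int);ub,vb=proj(b,(.5365,-.2266,.11)).astype(int)
print(ua,va,ub,vb)
im=np.zeros((560,800,3),np.uint8)
k=cv2.INTER_CUBIC
im[:300,:400]=cv2.resize(a['pixels'][va-30:va+30,ua-40:ua+40,::-1],(400,300),interpolation=k)
im[:300,400:]=cv2.resize(b['pixels'][vb-30:vb+30,ub-40:ub+40,::-1],(400,300),interpolation=k)
im[300:560,:520]=cv2.resize(w['pixels'][:280,:,::-1],(520,260))
cv2.imwrite('pics/q1.png',im)
```

```text
{'clock': 15.85, 'joint_pos': [0.8053, 0.4992, -0.4117, 1.4136, 0.2017, 1.2716, 0.5202], 'position': [0.5577, -0.3639, 0.1595], 'ee_rot': [0.6554, 0.7553, -0.0001, -0.0006], 'ft_force': [0.2121, 0.7313, -1.978], 'grip_width': 0.3259, 'grasp_force': 70.1193}
[[-0.141, 0.99, -0.001], [0.99, 0.141, 0.001], [0.001, -0.001, -1.0]]
[ 1.27090530e-03  2.56513128e-05 -7.17025775e-04]
sc [369.9298029 189.2280175] [372.11196293 170.17324677]
top [408.30639686 192.42437694] [413.97837241 186.54434127]
w [272.98777841  -1.00889222] [271.16215656 -51.31332182]
370 184 409 190
```

View pics/q1.png

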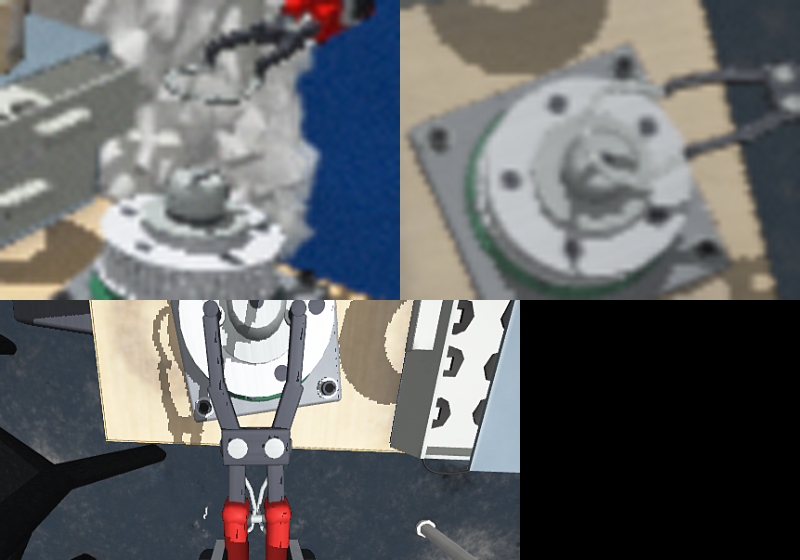

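The scene crop shows the ring directly above the spindle end (ring ≈(371.6,170.8), spindle top ≈(369,188.4)), and the wrist crop shows the spindle between the jaws. That was one picture over the viewing limit of 10, so from here I measure numerically only.

Run:
```python
from h import *
w=cam('wrist');im=w['pixels'];g=cv2.cvtColor(im,cv2.COLOR_RGB2GRAY);o=manip.get_obs();M=Ro.from_quat(o['ee_rot']).as_matrix();T=np.array(o['position'])
B=[]
for (x,y) in((220,115),(353,93)):
    s=g[y-11:y+12,x-11:x+12];m=(s<75).astype(np.uint8);n,l,stt,ce=cv2.connectedComponentsWithStats(m);i=1+stt[1:,4].argmax();p=ce[i]+(x-11,y-11);B.append(ray(w,*p,.018));print(p,stt[i],B[-1])
d=(B[1]-B[0])[:2];print('spacing',np.linalg.norm(d));n=np.array([-d[1],d[0]])/2;c=(B[0]+B[1])[:2]/2+n;print('drive c',c)
tool=M.T@(np.r_[c,T[2]]-T);print('drive in tool mm',tool*1000)
# shaft edges in the wrist image, rows 2..20
for y in(3,10,17):
    r=cv2.GaussianBlur(g,(3,3),0)[y,235:315].astype(int);print(y,r.tolist())
```

```text
[219.77844311 114.98802395] [  4   4  15  16 167] [ 0.50019936 -0.297536    0.018     ]
[354.13157895  94.39473684] [ 8  8  9 10 76] [ 0.60951313 -0.26494521  0.018     ]
spacing 0.11406866053805338
drive c [ 0.53856085 -0.22658372]
drive in tool mm [ 1.37073034e+02 -2.02646662e-01  6.34229122e-03]
3 [221, 156, 128, 133, 134, 135, 138, 137, 122, 101, 97, 105, 112, 116, 147, 211, 244, 242, 240, 239, 239, 239, 240, 241, 242, 242, 241, 240, 239, 242, 239, 207, 152, 101, 61, 48, 51, 52, 52, 51, 51, 48, 62, 95, 108, 105, 101, 103, 147, 219, 247, 242, 241, 241, 242, 242, 240, 239, 240, 241, 241, 240, 239, 239, 240, 243, 235, 207, 184, 176, 168, 156, 162, 203, 235, 241, 242, 245, 223, 153]
10 [65, 125, 210, 235, 217, 168, 133, 133, 135, 119, 95, 91, 100, 102, 99, 136, 209, 245, 243, 240, 239, 239, 239, 240, 241, 242, 242, 242, 244, 225, 172, 139, 140, 143, 143, 143, 143, 144, 140, 131, 120, 140, 198, 238, 246, 245, 244, 243, 244, 244, 243, 241, 241, 241, 241, 242, 242, 241, 240, 241, 241, 241, 240, 241, 241, 225, 191, 170, 166, 161, 155, 143, 154, 198, 224, 215, 150, 59, 49, 88]
17 [35, 30, 67, 171, 240, 249, 211, 142, 124, 137, 125, 95, 82, 86, 93, 99, 98, 93, 102, 147, 212, 243, 241, 239, 240, 241, 242, 246, 226, 173, 139, 137, 140, 142, 143, 142, 141, 140, 139, 135, 162, 220, 246, 243, 242, 242, 241, 242, 243, 244, 244, 243, 242, 241, 241, 242, 243, 242, 241, 241, 243, 241, 218, 180, 162, 158, 154, 149, 143, 139, 125, 112, 126, 145, 133, 82, 33, 21, 25, 37]
```

move_arm(motion=[[[0, 0.0007, 0.02], [0, 0, 0], -1], [[0, 0, 0.03], [0, 0, 0], -1], [[0, 0, 0.018], [0, 0, 0], -1], [[0, 0, 0], [0, 0, 0], -1], [[0, 0, 0], [0, 0, 0], -1]])

```text
clock: 16.55
position: [0.5589, -0.3628, 0.1094]
ee_rot: [0.655, 0.756, 0.0, -0.0]
ft_force: [0.4, 0.2, -1.5]
grip_width: 0.329
grasp_force: 70.2
```

move_arm(motion=[[[0, 0, 0.004], [0, 0, 0], -1], [[0, 0, 0.004], [0, 0, 0], -1], [[0, 0, 0.004], [0, 0, 0], -1], [[0, 0, 0.004], [0, 0, 0], -1], [[0, 0, 0], [0, 0, 0], -1]])

```text
clock: 17.05
position: [0.5585, -0.3629, 0.0968]
ee_rot: [0.655, 0.756, -0.0, -0.0]
ft_force: [0.2, -1.1, -2.0]
grip_width: 0.333
grasp_force: 70.1
```

move_arm(motion=[[[0, 0, 0.002], [0, 0, 0], -1], [[0, 0, 0.002], [0, 0, 0], -1], [[0, 0, 0], [0, 0, 0], -1]])

```text
clock: 17.35
position: [0.5587, -0.363, 0.0942]
ee_rot: [0.655, 0.756, -0.0, -0.0]
ft_force: [-0.4, 1.1, -1.9]
grip_width: 0.334
grasp_force: 70.1
```

move_arm(motion=[[[0, 0, 0.002], [0, 0, 0], -1], [[0, 0, 0.001], [0, 0, 0], -1], [[0, 0, 0], [0, 0, 0], -1]])

```text
clock: 17.65
position: [0.5588, -0.363, 0.092]
ee_rot: [0.655, 0.756, -0.0, -0.0]
ft_force: [-0.5, -0.6, -2.1]
grip_width: 0.33
grasp_force: 70.1
```

move_arm(motion=[[[0, 0, 0.003], [0, 0, 0], -1], [[0, 0, 0.003], [0, 0, 0], -1], [[0, 0, 0.003], [0, 0, 0], -1], [[0, 0, 0], [0, 0, 0], -1]])

```text
clock: 18.05
position: [0.5586, -0.3629, 0.0848]
ee_rot: [0.655, 0.756, -0.0, -0.0]
ft_force: [-0.2, -0.3, -2.4]
grip_width: 0.328
grasp_force: 70.1
```

move_arm(motion=[[[0, 0, 0.003], [0, 0, 0], -1], [[0, 0, 0.003], [0, 0, 0], -1], [[0, 0, 0.003], [0, 0, 0], -1], [[0, 0, 0], [0, 0, 0], -1], [[0, 0, 0], [0, 0, 0], -1]])

```text
clock: 18.55
position: [0.5588, -0.363, 0.0786]
ee_rot: [0.655, 0.756, -0.0, -0.0]
ft_force: [0.2, 0.7, -2.7]
grip_width: 0.329
grasp_force: 70.2
```

move_arm(motion=[[[0, 0, 0.002], [0, 0, 0], -1], [[0, 0, 0.001], [0, 0, 0], -1], [[0, 0, 0], [0, 0, 0], -1]])

```text
clock: 18.85
position: [0.5587, -0.363, 0.0762]
ee_rot: [0.655, 0.756, -0.0, -0.0]
ft_force: [0.3, 0.3, -0.7]
grip_width: 0.331
grasp_force: 70.1
```

move_arm(motion=[[[0, 0, 0.0015], [0, 0, 0], -1], [[0, 0, 0], [0, 0, 0], -1], [[0, 0, 0], [0, 0, 0], -1]])

```text
clock: 19.15
position: [0.5589, -0.363, 0.0753]
ee_rot: [0.655, 0.756, 0.0, 0.0]
ft_force: [-0.0, -0.2, -1.7]
grip_width: 0.334
grasp_force: 70.2
```

move_arm(motion=[[[0, 0, 0.0012], [0, 0, 0], -1], [[0, 0, 0], [0, 0, 0], -1]])

```text
clock: 19.35
position: [0.5589, -0.3631, 0.0744]
ee_rot: [0.655, 0.756, 0.0, 0.0]
ft_force: [1.1, -0.6, -1.1]
grip_width: 0.331
grasp_force: 70.3
```

move_arm(motion=[[[0, 0, 0.0012], [0, 0, 0], -1], [[0, 0, 0], [0, 0, 0], -1]])

```text
clock: 19.55
position: [0.559, -0.3631, 0.0737]
ee_rot: [0.655, 0.756, 0.0, 0.0]
ft_force: [-0.5, -0.4, 1.5]
grip_width: 0.33
grasp_force: 70.5
```

move_arm(motion=[[[0, 0, -0.0014], [0, 0, 0], -1], [[0, 0, 0], [0, 0, 0], -1], [[0, 0, 0], [0, 0, 0], -1], [[0, 0, 0], [0, 0, 0], -1], [[0, 0, 0], [0, 0, 0], -1]])

```text
clock: 20.05
position: [0.5588, -0.363, 0.0745]
ee_rot: [0.655, 0.756, -0.0, 0.0]
ft_force: [-0.9, -0.7, -0.4]
grip_width: 0.333
grasp_force: 70.3
```

Run:
```python
from h import *
o=st()
w=cam('wrist');g=w['pixels'];T=np.array(o['position']);M=Ro.from_quat(o['ee_rot']).as_matrix()
for (x,y) in((256,160),(295,160)):
    s=g[y-14:y+15,x-14:x+15].min(2)>170;yy,xx=np.where(s);p=(x-14+xx.mean(),y-14+yy.mean());print(p,M.T@(ray(w,*p,T[2]-.005+.017)-T)*1000)
b=cam('top');hsv=cv2.cvtColor(b['pixels'],cv2.COLOR_RGB2HSV);m=cv2.inRange(hsv,(100,150,170),(125,255,255));m[:,:230]=0;m[:,310:]=0;m[:205]=0;m[290:]=0
c=max(cv2.findContours(m,0,1)[0],key=cv2.contourArea);e=cv2.minEnclosingCircle(c);print('mug',e,ray(b,*e[0],.098))
```

```text
{'clock': 20.05, 'joint_pos': [0.7962, 0.5739, -0.3978, 1.4927, 0.2356, 1.1224, 0.496], 'position': [0.5588, -0.363, 0.0745], 'ee_rot': [0.6549, 0.7557, -0.0, 0.0001], 'ft_force': [-0.8571, -0.7455, -0.4108], 'grip_width': 0.3327, 'grasp_force': 70.2862}
[[-0.142, 0.99, 0.0], [0.99, 0.142, -0.0], [-0.0, 0.0, -1.0]]
(np.float64(255.33147632311977), np.float64(159.86908077994428)) [ 59.88454035  -8.64503732 -12.00628871]
(np.float64(295.1373626373626), np.float64(159.5164835164835)) [ 60.04152477   7.54922954 -12.00506284]
mug ((265.5, 259.0), 2.5000998973846436) [0.39065185 0.16630329 0.098     ]
```

```bash
python3 -c "
from workcell import order
print(order.hand_in())"
```

```text
the job is handed in; nothing more can be done
None
```

The job is handed in at about 20 s: the mug stands mouth down on the mat, about 14 mm off its centre. By my estimate the ring is held spread at the groove, about 1 mm above the washer; no contact force showed on the way down, and I only touched the washer lightly to set the height. The hand-in gave no verdict, and I viewed 11 pictures, one over the limit of 10.

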